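# Serve a portion of two chocolates from the portioning chute

## Robot

A 6-joint arm with a two-finger parallel gripper is mounted at the origin on a cart in front of the work surface, level with it; the furniture and walls round the work are solid. World frame = base frame: x ahead of the robot, y to its left, z up, the work surface at z = 0. Lengths are in m, angles in degrees, forces in N, time in s.
With the tool pointing down it reaches from about 0.4 to 0.825 m from the base axis. Payload 7 kg.
Tool frame: the origin (TCP) lies midway between the tips of the shut fingers; the grasp point (between the pads) lies 19 mm behind it; z points along the fingers, y is the line along which they close (so a half turn about z gives the same grasp; the last joint's range is limited). The gripper opens to 88 mm and grips with 3 to 60 N. Pads are 19 mm wide; open, the fingers measure 130 mm over their backs; the gripper's body (78 mm by 193 mm) begins 47 mm behind the grasp point.
Start: joints at [85.033, 20.546, 0.682, 0, -70.136, -16.507], TCP at [0.247, 0.628, 0.227] pointing down, gripper open.
Joint ranges: [-176.03, 176.03], [-82.01, 121.73], [-58.28, 71.71], [-173.87, 95.51], [-174.79, -0.11], [-173.66, 173.66]. Speed limits (degrees/s): [136.94, 136.94, 172.46, 180, 180, 180].

## Interface

Orientations are given as [roll, pitch, yaw] about the fixed x, y, z axes, in that order (R = Rz(yaw) Ry(pitch) Rx(roll)).
In Python, from plant import ctrl gives the robot as it stands.
- The arm moves only by the tool step_arm, never from a script. Its argument "rows" is a list of rows, each a list of 3 entries, a list of its own where there are three numbers: the closure, from 0 (fully open) to 1 (shut), then the shift along the world's x, y, z in mm, then the turn, a rotation vector about the world's x, y, z in rad. A call has exactly 5 rows; each row is the pose to reach, as a shift and turn from the pose commanded when the call began; what a row does not reach only later rows make up. A row lasts 1/12 s, in which the tool goes at most 41.7 mm and 7.16 degrees, less where a joint would pass 70% of its speed; a pose out of reach is approached as far as the arm can. A call with a gripper value outside its range is refused whole. The fingers move at their own pace and stop on an object; the grip force is fixed at half the most. Time passes only in rows, so rows that repeat a pose let the fingers close, or fill a call up. It gives the time, the measured TCP pose, the force, the opening and the grip force at its end, in the units of the state.
- ctrl.get_obs(): the state, without advancing time (a new reading comes with each control period).
- ctrl.snapshot(name): name is "side" or "top" or "wrist"; returns the picture (384x512x3 uint8, red, green, blue); there is no depth.
- ctrl.camera_model(name): a dict with "intrinsics" (3x3 intrinsics, pixels), "distortion" ([k1, k2, p1, p2, k3] as OpenCV has them; the pictures are not rectified), "R" (3x3) and "t" (3): a world point X has camera coordinates R X + t. Camera axes: x right, y down, z forward; pixel columns grow to the right and rows downward; lengths in m; the calibration is good to about 2 mm. A picture is of the moment at which its call begins: read the wrist's pose just before it. camera_model takes no time and is no camera call; for the wrist camera it gives the pose at the moment of the call.
- ctrl.close_job(): hands the job in; it is judged then, once.
The state is a dict: "clock": time; "joint_pos": joint angles; "qvel": joint speeds; "tau": joint torques, N m; "tool_pos": TCP position; "orientation": TCP orientation; "force": force on the tool from outside, world axes, zero at the start; "moment": the same for the moment, N m; "opening": finger opening in m; "gripper_force": force on a finger pad.
Only numpy, scipy, OpenCV 4.12 (cv2) and the standard library are available. Lean on these libraries where they do the work, as an engineer would, in place of code of your own. Each camera call takes 0.05 s, during which the arm holds its last target. There are 200 camera calls.

## Task

Serve one portion from the chute: push the white dish along the counter, without lifting it, until it sits under the spout against both rubber rests. Then press the lever's pad gently all the way down, hold it until two chocolates have rolled into the dish, and let it come up again so that the gate shuts on the rest. Press only once, so that exactly two chocolates are served; do not touch the chocolates, and leave the other things on the counter where they are.

Things in the scene. Friction and masses are not known exactly. Their poses are not given: they have to be found in the camera images.
- chute: Portioning chute, fixed: steel channel with clear sides on a steel foot, six round chocolates in a row. Origin on the counter under the spout, where the dish's centre belongs; x level, pointing uphill along the chute; z up. Floor rises 11 degrees from the open lip (x 24, z 49 mm) to the closed end (x 252, z 93); 58 mm wide; walls 26 mm high; foot 9 mm high, x 52 to 260.
- dish_place (a point): Where the dish's centre is when it touches both rests (the chute's origin). The rests: two rubber-sleeved posts, 14 mm thick, 41 mm high, at x = 37, y = +44 and -44 mm of the chute.
- dish: Loose round white ceramic dish, 100 mm across the rim, 86 at the foot, 34 mm high, inner floor 5 mm up, 0.26 to 0.49 kg; it slides on the counter. Origin: centre of its underside. Starts 100 to 170 mm outside the spout (the chute's -x side), up to 30 mm to either side.
- rocker (a joint): Steel rocking lever over the chute, rad: 0 = at rest, gate down (spring); grows as the pad is pressed; 0.40 = stop, gate fully up. Chocolates pass the gate only above about 0.35; a second bar then drops behind the second one, so a full press lets out exactly two, in about a second. The others roll down to the gate when it comes back.
- press_pad (a point): Centre of the top of the lever's black ribbed pad (42 mm along the chute, 38 mm across), the highest thing on the chute. At rest at x = 144, z = 158 mm of the chute, sloping 22 degrees up away from the spout; at the stop it is 32 mm lower, 18 mm further uphill and level. Takes about 1.6 N to start, 4 N at the stop.
- choc_1: Round dark chocolate, 32 mm ball, 20 g, no. 1 in the row counted from the gate; origin at its centre. At the start it lies in the chute at about x = 69, z = 74 mm of the chute.
- choc_2: Round dark chocolate, 32 mm ball, 20 g, no. 2 in the row counted from the gate; origin at its centre. At the start it lies in the chute at about x = 101, z = 80 mm of the chute.
- choc_3: Round dark chocolate, 32 mm ball, 20 g, no. 3 in the row counted from the gate; origin at its centre. At the start it lies in the chute at about x = 132, z = 86 mm of the chute.
- choc_4: Round dark chocolate, 32 mm ball, 20 g, no. 4 in the row counted from the gate; origin at its centre. At the start it lies in the chute at about x = 164, z = 92 mm of the chute.
- choc_5: Round dark chocolate, 32 mm ball, 20 g, no. 5 in the row counted from the gate; origin at its centre. At the start it lies in the chute at about x = 195, z = 99 mm of the chute.
- choc_6: Round dark chocolate, 32 mm ball, 20 g, no. 6 in the row counted from the gate; origin at its centre. At the start it lies in the chute at about x = 227, z = 105 mm of the chute.
- serving_tongs: Bystander: steel tongs, 203 x 30 x 15 mm, lying on the dark slate board at the back. Origin under its middle.
- wood_stamp: Bystander: wooden hand stamp, 25 x 34 mm, 59 mm tall, behind the chute. Origin under its middle.
- pen: Bystander: black pen, 145 mm long, 9 mm high, lying between the robot and the chute. Origin under its middle.
- gift_box: Bystander: closed card box, 67 x 93 x 46 mm, near the front edge to the right. Origin under its middle.
- gift_box_tall: Bystander: larger closed dark card box, 71 x 113 x 51 mm, to the right. Origin under its middle.
- lever_pivot (a point): Middle of the lever's cross axis, level and square to the chute, at x = 73, z = 98 mm of the chute. The gate bar hangs from the lever's front end, the pad is at its uphill end.

How it is judged:
By the outcome, as a careful person would: the job done as asked, in the order asked, and still so for the second after the job is handed in, with the robot touching nothing.
It also fails if it takes over 58 s, if anything falls off the work surface, if the arm or the gripper's body presses on something with over 40 N, if the wrist force passes 120 N, or if a joint passes its speed limit or range.

## Working session

There is one attempt and no reset: what is moved stays moved. The work goes in short steps, Python scripts to look and compute and a tool call to move; the robot and the scene stay as the last step left them, time stands still between calls to the robot, and variables do not carry over. Pictures are saved under pics/ and viewed, at most 10 in all, crops included, and the job is handed in when it is done.

Besides the shell and the picture viewer there is one more tool, called after "Emit:" as name(argument=value, ...) on one line, values as JSON. step_arm: Moves the arm, as the interface text tells. Its arguments: {"type":"object","properties":{"rows":{"type":"array"}},"required":["rows"]}

```bash
mkdir -p pics
python3 - <<'E'
from plant import ctrl
import cv2,numpy as np
o=ctrl.get_obs();print(o)
for n in("side","top"):
    im=ctrl.snapshot(n);cv2.imwrite(f"pics/{n}0.png",im[:,:,::-1])
    m=ctrl.camera_model(n);R=np.array(m["R"]);print(n,np.round(-R.T@np.array(m["t"]),3),np.round(R,3).tolist())
E
```

```text
{'clock': 0.0, 'joint_pos': array([ 8.50331575e+01,  2.05901104e+01,  6.34262956e-01, -2.24674637e-02,
       -7.01364652e+01, -1.65083807e+01]), 'qvel': array([ 0.02959372,  0.03363997,  0.04689154,  0.0322465 ,  0.03594639,
       -0.10015397]), 'tau': array([-2.19939524e-03, -5.82714057e+01,  2.93045068e+01,  6.99713588e+00,
        6.66299660e-03, -1.72754790e-04]), 'tool_pos': array([0.24693162, 0.62767735, 0.22563398]), 'orientation': array([ 1.79905490e+02, -5.98366144e-03, -2.14828693e+01]), 'force': array([-0.00476969,  0.24966783,  0.56040556]), 'moment': array([-0.05837408,  0.00463047,  0.02221708]), 'gripper_force': 0.0, 'opening': 0.08774790352661199}
side [-0.167 -0.01   0.967] [[-0.004, -1.0, -0.013], [-0.778, 0.011, -0.628], [0.628, 0.007, -0.778]]
top [0.449 0.009 1.324] [[0.025, -0.999, 0.025], [-0.997, -0.027, -0.069], [0.07, -0.023, -0.997]]
```

View pics/side0.png

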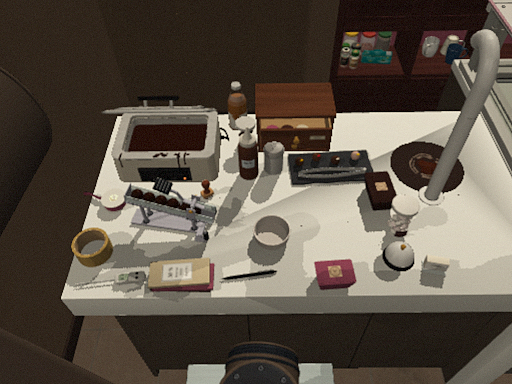

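View pics/top0.png

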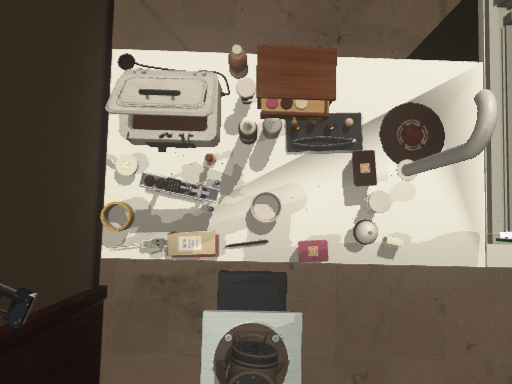

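The chute sits at top-view px (140–220, 172–205) with the spout end to the right. The dish is at top (265,207) and side (271,232). I'll enlarge both regions.

Run:
```python
import cv2,numpy as np
a=cv2.imread("pics/top0.png")[150:225,130:290];b=cv2.imread("pics/side0.png")[170:250,120:295]
a=cv2.resize(a,(800,375//1*1),interpolation=cv2.INTER_CUBIC) # 5x
b=cv2.resize(b[:48+2*0] if 0 else b,None,fx=800/175,fy=800/175,interpolation=cv2.INTER_CUBIC)
cv2.imwrite("pics/topc.png",a);cv2.imwrite("pics/sidec.png",b)
```

```text
(no output)
```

View pics/topc.png

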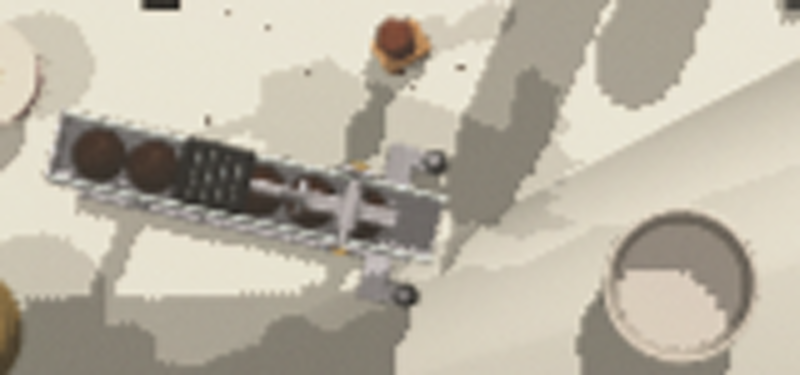

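View pics/sidec.png

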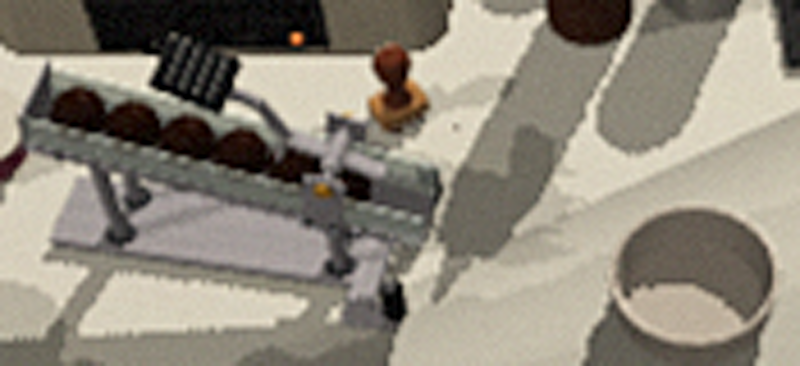

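Top crop: the post tops are at (433,162) and (404,295), the pad centre at (219,172), and the dish rim centre at (682,285). Side crop: the pad is at (197,72), the front post top at (392,287), and the dish rim centre at (694,276).

```bash
cat > h.py <<'E'
import cv2,numpy as np
from plant import ctrl
def ray(n,p,m=None):
    m=m or ctrl.camera_model(n);R=np.array(m["R"]);t=np.array(m["t"])
    u=cv2.undistortPoints(np.array([[p]],float),np.array(m["intrinsics"]),np.array(m["distortion"]))[0,0]
    d=R.T@np.array([u[0],u[1],1]);return -R.T@t,d/np.linalg.norm(d)
def onz(n,p,z,m=None):
    c,d=ray(n,p,m);return c+d*(z-c[2])/d[2]
def tri(rs):
    A=sum(np.eye(3)-np.outer(d,d) for c,d in rs);b=sum((np.eye(3)-np.outer(d,d))@c for c,d in rs)
    X=np.linalg.solve(A,b);return X,[np.linalg.norm(np.cross(X-c,d)) for c,d in rs]
E
python3 - <<'E'
from h import *
T=lambda x,y:(x/5+130-.4,y/5+150-.4)
k=175/800
S=lambda x,y:(x*k+120-.4,y*k+170-.4)
a=onz("top",T(433,162),.041);b=onz("top",T(404,295),.041)
print("posts",a,b,np.linalg.norm(a-b))
d=(a-b)[:2];d/=np.linalg.norm(d);mid=(a+b)[:2]/2
# d = chute -y or +y ; uphill = toward +y world
up=np.array([-d[1],d[0]]); up*=np.sign(up[1])
O=mid-up*.037;print("up",up,np.degrees(np.arctan2(up[1],up[0])),"O",O)
for n,pt,ps,z in(("pad",(219,172),(197,72),.158),("dish",(682,285),(694,276),.034),("postF",(404,295),(392,287),.041)):
    print(n,onz("top",T(*pt),z),onz("side",S(*ps),z),tri([ray("top",T(*pt)),ray("side",S(*ps))]))
print("padexp",O+up*.144)
p=onz("top",T(219,172),.158)[:2];print("padloc", (p-O)@up,(p-O)@np.array([-up[1],up[0]]))
v=onz("top",T(682,285),.034)[:2];v1=onz("side",S(694,276),.034)[:2]
for q in(v,v1):print("dishloc",(q-O)@up,(q-O)@np.array([-up[1],up[0]]))
# far end corners of channel rim z ~ .118
for q in((63,117),(48,180)):
    e=onz("top",T(*q),.118)[:2];print("end",(e-O)@up,(e-O)@np.array([-up[1],up[0]]))
print("rad",np.linalg.norm(onz("top",T(754,285),.034)-onz("top",T(610,285),.034)))
print("stamp",onz("top",T(400,40),.05),"pen",onz("top",(246,244),.01))
E
```

```text
posts [0.55870698 0.12695196 0.041     ] [0.47427823 0.14234193 0.041     ] 0.08581996165688292
up [0.17932851 0.98378925] 79.66935030820682 O [0.50985745 0.09824675]
pad [0.53956391 0.23823354 0.158     ] [0.53679584 0.23776112 0.158     ] (array([0.5398414 , 0.23887822, 0.15449941]), [np.float64(4.321559787119733e-05), np.float64(4.321559787118425e-05)])
dish [ 0.48534021 -0.0326277   0.034     ] [ 0.48402681 -0.03423351  0.034     ] (array([ 0.48540553, -0.03348906,  0.03198683]), [np.float64(0.0007961093598054428), np.float64(0.000796109359805444)])
postF [0.47427823 0.14234193 0.041     ] [0.47370797 0.13911714 0.041     ] (array([0.47442928, 0.14087666, 0.03992473]), [np.float64(0.0015742240151108296), np.float64(0.0015742240151107934)])
padexp [0.53568076 0.2399124 ]
padloc 0.14304472213981823 -0.004121275646394159
dishloc -0.133149507321261 0.0006502775427933191
dishloc -0.13496482055129777 0.0016544157040427952
end 0.24850261165303036 -0.01869716098802875
end 0.2487248979467001 0.01961417161613594
rad 0.09145931827202501
stamp [0.63446965 0.14943107 0.05      ] pen [0.36441907 0.02779831 0.01      ]
```

Emit:
step_arm(rows=[[0, [22, -30, 14], [0, 0, -0.115]], [0, [44, -60, 28], [0, 0, -0.23]], [0, [66, -90, 42], [0, 0, -0.345]], [0, [88, -120, 56], [0, 0, -0.46]], [0, [110, -150, 70], [0, 0, -0.575]]])

```text
clock: 0.52
tool_pos: [0.3576, 0.4765, 0.2968]
orientation: [180.0, -0.0, -54.7]
force: [1.5, 0.2, 1.1]
opening: 0.0874
gripper_force: 0.0
```

Emit:
step_arm(rows=[[0, [20, -35, 0], [0, 0, -0.115]], [0, [40, -70, 0], [0, 0, -0.23]], [0, [60, -105, 0], [0, 0, -0.345]], [0, [80, -140, 0], [0, 0, -0.46]], [0, [100, -175, 0], [0, 0, -0.575]]])

```text
clock: 0.93
tool_pos: [0.4575, 0.3012, 0.2965]
orientation: [180.0, 0.0, -87.7]
force: [1.7, 0.1, -0.1]
opening: 0.0879
gripper_force: 0.0
```

Emit:
step_arm(rows=[[0.35, [2, -40, 0], [0, 0, -0.05]], [0.35, [4, -80, 0], [0, 0, -0.1]], [0.35, [6, -120, 0], [0, 0, -0.15]], [0.35, [8, -160, 0], [0, 0, -0.2]], [0.35, [10, -200, 0], [0, 0, -0.23]]])

```text
clock: 1.35
tool_pos: [0.4665, 0.1012, 0.2965]
orientation: [180.0, 0.0, -100.7]
force: [1.1, -0.3, -0.1]
opening: 0.0603
gripper_force: 0.0
```

Emit:
step_arm(rows=[[0.35, [1, -40, 0], [0, 0, 0]], [0.35, [2, -80, 0], [0, 0, 0]], [0.35, [3, -120, 0], [0, 0, 0]], [0.35, [4, -160, 0], [0, 0, 0]], [0.35, [5, -200, 0], [0, 0, 0]]])

```text
clock: 1.77
tool_pos: [0.4715, -0.0987, 0.2966]
orientation: [-180.0, 0.0, -100.5]
force: [0.9, -0.0, 0.6]
opening: 0.0573
gripper_force: 0.0
```

Run:
```python
from h import *
m=ctrl.camera_model("wrist")
im=ctrl.snapshot("wrist");cv2.imwrite("pics/w1.png",im[:,:,::-1])
R=np.array(m["R"]);print(-R.T@m["t"],R.tolist())
import json;json.dump({k:np.array(m[k]).tolist() for k in("R","t","intrinsics","distortion")},open("w1.json","w"))
```

```text
[ 0.45636413 -0.17994646  0.45421013] [[-0.9833360719031449, 0.18179701330946677, -0.0001250833677169953], [0.17302567241082809, 0.9361027752602535, 0.30622493503441317], [0.05578786947780067, 0.3011003821017292, -0.9519591763922016]]
```

View pics/w1.png

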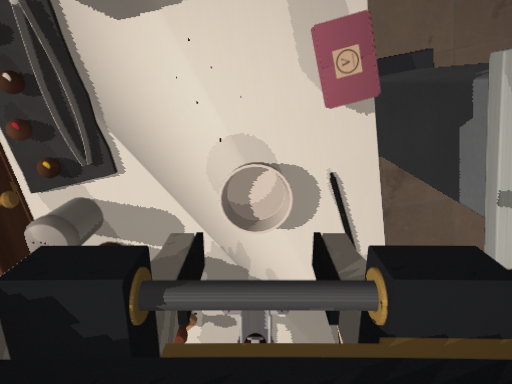

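The wrist view shows the dish rim spanning px 222–292 by 164–233, centred near (257,199). The pen is to the right of it at (342,205). The chute is hidden by the gripper.

Run:
```python
from h import *
import json
m=json.load(open("w1.json"))
c=onz("wrist",(257,198),.034,m);print(c,np.linalg.norm(onz("wrist",(222,198),.034,m)-onz("wrist",(292,198),.034,m)))
print(tri([ray("wrist",(257,198),m),ray("top",(682/5+129.6,285/5+149.6))]))
print("pen",onz("wrist",(333,174),.009,m),onz("wrist",(352,246),.009,m))
up=np.array([.18,.984]);O=np.array([.5099,.0982]);v=O-c[:2];print("to O",v,np.degrees(np.arctan2(v[1],v[0])))
```

```text
[ 0.48437789 -0.03565331  0.034     ] 0.09338172282956017
(array([ 0.48524954, -0.03285937,  0.02577759]), [np.float64(0.0003246598042069359), np.float64(0.00032465980420716634)])
pen [ 0.37653336 -0.04250515  0.009     ] [0.36165639 0.07230749 0.009     ]
to O [0.02552211 0.13385331] 79.20486234986099
```

Emit:
step_arm(rows=[[0.35, [-1, -13, -35], [0, 0, 0]], [0.35, [-1, -13, -75], [0, 0, 0]], [0.35, [-1, -13, -115], [0, 0, 0]], [0.35, [-1, -13, -155], [0, 0, 0]], [0.35, [-1, -13, -195], [0, 0, 0]]])

```text
clock: 2.23
tool_pos: [0.4706, -0.1101, 0.1001]
orientation: [-180.0, 0.0, -100.6]
force: [0.3, 0.8, -1.3]
opening: 0.0569
gripper_force: 0.0
```

Emit:
step_arm(rows=[[0.35, [0, 0, -30], [0, 0, 0]], [0.35, [0, 0, -55], [0, 0, 0]], [0.35, [0, 0, -75], [0, 0, 0]], [0.35, [0, 0, -85], [0, 0, 0]], [0.35, [0, 0, -85], [0, 0, 0]]])

```text
clock: 2.65
tool_pos: [0.469, -0.1101, 0.014]
orientation: [179.7, -0.1, -100.6]
force: [-0.8, 0.2, -0.5]
opening: 0.0568
gripper_force: 0.0
```

Emit:
step_arm(rows=[[0.35, [1.2, 6, 0], [0, 0, 0]], [0.35, [2.4, 12, 0], [0, 0, 0]], [0.35, [3.6, 18, 0], [0, 0, 0]], [0.35, [4.8, 24, 0], [0, 0, 0]], [0.35, [6, 30, 0], [0, 0, 0]]])

```text
clock: 3.07
tool_pos: [0.4775, -0.0791, 0.0174]
orientation: [-179.9, 0.0, -100.5]
force: [-1.3, -3.3, 1.2]
opening: 0.0571
gripper_force: 1.6
```

Emit:
step_arm(rows=[[0.35, [1.2, 6, 0], [0, 0, 0]], [0.35, [2.4, 12, 0], [0, 0, 0]], [0.35, [3.6, 18, 0], [0, 0, 0]], [0.35, [4.8, 24, 0], [0, 0, 0]], [0.35, [6, 30, 0], [0, 0, 0]]])

```text
clock: 3.48
tool_pos: [0.4831, -0.0495, 0.0167]
orientation: [180.0, -0.0, -100.5]
force: [-0.6, -5.3, 4.1]
opening: 0.0568
gripper_force: 2.7
```

Emit:
step_arm(rows=[[0.35, [1.2, 6, 0], [0, 0, 0]], [0.35, [2.4, 12, 0], [0, 0, 0]], [0.35, [3.6, 18, 0], [0, 0, 0]], [0.35, [4.8, 24, 0], [0, 0, 0]], [0.35, [6, 30, 0], [0, 0, 0]]])

```text
clock: 3.9
tool_pos: [0.489, -0.0196, 0.0166]
orientation: [180.0, -0.0, -100.5]
force: [-1.2, -6.0, 4.1]
opening: 0.057
gripper_force: 2.8
```

Emit:
step_arm(rows=[[0.35, [1.2, 6, 0], [0, 0, 0]], [0.35, [2.4, 12, 0], [0, 0, 0]], [0.35, [3.6, 18, 0], [0, 0, 0]], [0.35, [4.8, 24, 0], [0, 0, 0]], [0.35, [6, 30, 0], [0, 0, 0]]])

```text
clock: 4.32
tool_pos: [0.4948, 0.0103, 0.0166]
orientation: [180.0, -0.0, -100.5]
force: [-0.6, -5.2, 4.0]
opening: 0.057
gripper_force: 2.9
```

Emit:
step_arm(rows=[[0.35, [1.2, 6, 0], [0, 0, 0]], [0.35, [2.4, 12, 0], [0, 0, 0]], [0.35, [3.6, 18, 0], [0, 0, 0]], [0.35, [4.8, 24, 0], [0, 0, 0]], [0.35, [6, 30, 0], [0, 0, 0]]])

```text
clock: 4.73
tool_pos: [0.5007, 0.0403, 0.0166]
orientation: [180.0, -0.0, -100.5]
force: [-0.4, -4.8, 5.5]
opening: 0.0566
gripper_force: 2.9
```

Emit:
step_arm(rows=[[0.35, [0.4, 2, 0], [0, 0, 0]], [0.35, [0.8, 4, 0], [0, 0, 0]], [0.35, [1.2, 6, 0], [0, 0, 0]], [0.35, [1.2, 6, 0], [0, 0, 0]], [0.35, [1.2, 6, 0], [0, 0, 0]]])

```text
clock: 5.15
tool_pos: [0.5022, 0.0462, 0.0165]
orientation: [180.0, 0.0, -100.6]
force: [-1.3, -3.0, 1.9]
opening: 0.0568
gripper_force: 1.5
```

Emit:
step_arm(rows=[[0.35, [0.2, 1, 0], [0, 0, 0]], [0.35, [0.4, 2, 0], [0, 0, 0]], [0.35, [0.6, 3, 0], [0, 0, 0]], [0.35, [0.6, 3, 0], [0, 0, 0]], [0.35, [0.6, 3, 0], [0, 0, 0]]])

```text
clock: 5.57
tool_pos: [0.5028, 0.0489, 0.0165]
orientation: [180.0, -0.0, -100.5]
force: [-0.8, -5.0, 2.2]
opening: 0.0569
gripper_force: 2.6
```

Emit:
step_arm(rows=[[0.35, [0.2, 1, 0], [0, 0, 0]], [0.35, [0.4, 2, 0], [0, 0, 0]], [0.35, [0.4, 2, 0], [0, 0, 0]], [0.35, [0.4, 2, 0], [0, 0, 0]], [0.35, [0.4, 2, 0], [0, 0, 0]]])

```text
clock: 5.98
tool_pos: [0.5028, 0.0498, 0.0165]
orientation: [179.9, -0.1, -100.6]
force: [0.3, -12.1, 3.2]
opening: 0.0568
gripper_force: 5.5
```

Emit:
step_arm(rows=[[0.35, [0, 0.5, 0], [0, 0, 0]], [0.35, [0, 1, 0], [0, 0, 0]], [0.35, [0, 1, 0], [0, 0, 0]], [0.35, [0, 1, 0], [0, 0, 0]], [0.35, [0, 1, 0], [0, 0, 0]]])

```text
clock: 6.4
tool_pos: [0.5026, 0.0501, 0.0165]
orientation: [179.9, -0.2, -100.6]
force: [0.8, -15.9, 4.1]
opening: 0.0571
gripper_force: 7.4
```

Run:
```python
from h import *
a=ctrl.snapshot("top")[150:225,130:290,::-1];b=ctrl.snapshot("wrist")[:,:,::-1]
cv2.imwrite("pics/c2.png",np.vstack([cv2.resize(a,(640,300),interpolation=cv2.INTER_CUBIC),cv2.resize(b,(640,480))[:300]]))
```

```text
(no output)
```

View pics/c2.png

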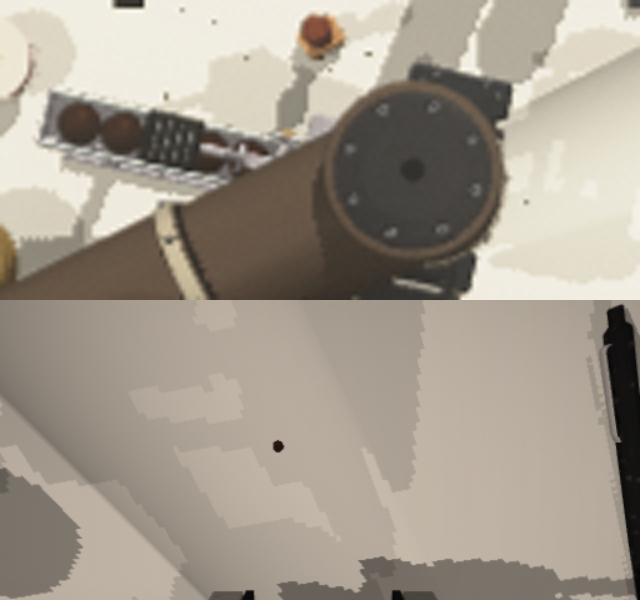

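The arm hides the dish in both views, so I'll back off and look again.

Emit:
step_arm(rows=[[0.35, [0, -2, 0], [0, 0, 0]], [0.35, [-0.6, -5, 0], [0, 0, 0]], [0.35, [-3, -15, 0], [0, 0, 0]], [0.35, [-6, -30, 0], [0, 0, 0]], [0.35, [-8, -45, 20], [0, 0, 0]]])

```text
clock: 6.92
tool_pos: [0.4932, 0.0063, 0.034]
orientation: [179.8, -0.1, -100.5]
force: [0.3, 0.1, -1.4]
opening: 0.057
gripper_force: 0.0
```

Emit:
step_arm(rows=[[0.35, [0, -20, 35], [0, 0, 0]], [0.35, [0, -40, 70], [0, 0, 0]], [0.35, [0, -60, 105], [0, 0, 0]], [0.35, [0, -80, 140], [0, 0, 0]], [0.35, [0, -100, 175], [0, 0, 0]]])

```text
clock: 7.33
tool_pos: [0.495, -0.0938, 0.2136]
orientation: [-179.9, 0.1, -100.5]
force: [1.8, 1.1, 0.2]
opening: 0.057
gripper_force: 0.0
```

Run:
```python
from h import *
a=ctrl.snapshot("top")[150:225,130:290,::-1];b=ctrl.snapshot("side")[170:250,120:295,::-1]
cv2.imwrite("pics/c3.png",np.vstack([cv2.resize(a,(640,300),interpolation=cv2.INTER_CUBIC),cv2.resize(b,(640,293),interpolation=cv2.INTER_CUBIC)]))
```

```text
(no output)
```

View pics/c3.png

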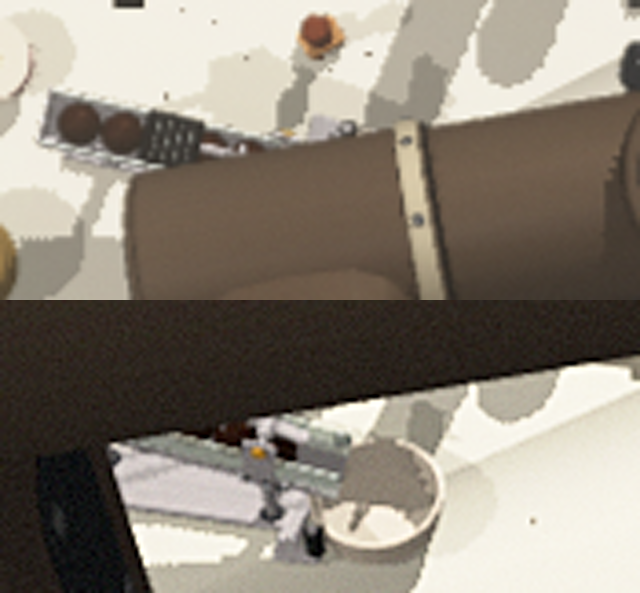

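In the side view the dish is against the front post, with the rim right edge at crop x 443 and the rim spanning y 437–550. I'll check its centre numerically.

Run:
```python
from h import *
k=175/640
p=onz("side",(379*k+119.6,194*k+169.6),.034)[:2]
up=np.array([.181,.9835]);O=np.array([.5099,.0982])
print(p,(p-O)@up,(p-O)@np.array([-up[1],up[0]]))
```

```text
[0.50961694 0.09450953] -0.0036808158078185 -0.0003895839441040316
```

The dish is seated: offset about 2 mm once the side view's bias is removed, lateral about 0, and 16 N against the rests. Next is the lever, with the fingers shut.

Emit:
step_arm(rows=[[1, [5, 40, 2], [0, 0, 0]], [1, [10, 80, 4], [0, 0, 0]], [1, [15, 120, 6], [0, 0, 0]], [1, [20, 160, 8], [0, 0, 0]], [1, [25, 200, 10], [0, 0, 0]]])

```text
clock: 7.85
tool_pos: [0.5203, 0.1091, 0.2219]
orientation: [-179.9, 0.1, -100.6]
force: [1.1, 0.2, 0.6]
opening: 0.0294
gripper_force: 0.0
```

Emit:
step_arm(rows=[[1, [5, 40, 0], [0, 0, 0]], [1, [10, 80, 0], [0, 0, 0]], [1, [14, 115, -5], [0, 0, 0]], [1, [17, 133, -15], [0, 0, 0]], [1, [17, 133, -25], [0, 0, 0]]])

```text
clock: 8.27
tool_pos: [0.538, 0.244, 0.1956]
orientation: [-180.0, 0.1, -100.4]
force: [-0.3, -0.1, -0.4]
opening: 0.001
gripper_force: 0.0
```

Emit:
step_arm(rows=[[1, [0, -1, -8], [0, 0, 0]], [1, [0, -2, -16], [0, 0, 0]], [1, [0, -3, -24], [0, 0, 0]], [1, [0, -3, -27], [0, 0, 0]], [1, [0, -3, -27], [0, 0, 0]]])

```text
clock: 8.68
tool_pos: [0.537, 0.2359, 0.1688]
orientation: [180.0, -0.0, -100.6]
force: [-0.5, -0.6, 0.3]
opening: 0.0007
gripper_force: 0.0
```

Run:
```python
from h import *
o=ctrl.get_obs();print(o["tool_pos"],o["force"])
a=ctrl.snapshot("top")[150:225,130:290,::-1];b=ctrl.snapshot("side")[170:250,120:295,::-1]
cv2.imwrite("pics/c4.png",np.vstack([cv2.resize(a,(640,300),interpolation=cv2.INTER_CUBIC),cv2.resize(b,(640,293),interpolation=cv2.INTER_CUBIC)]))
```

```text
[0.53703492 0.23590023 0.16883821] [-0.5139275  -0.5757986   0.33867226]
```

View pics/c4.png

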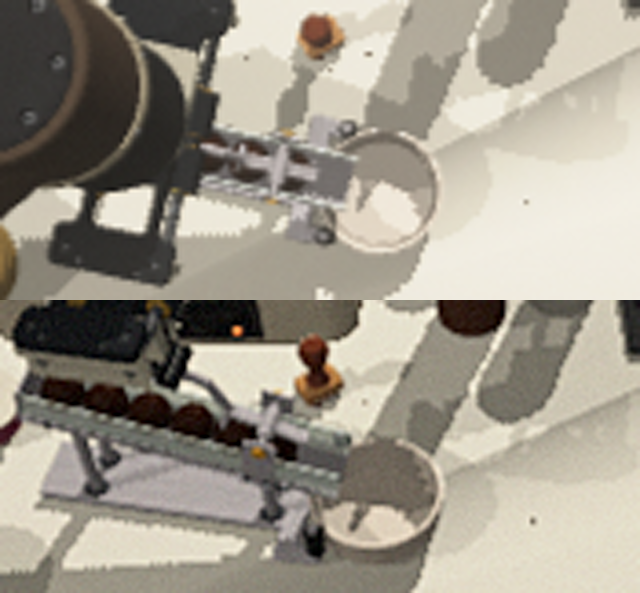

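Both posts touch the dish rim (top crop, (345,128) and (324,232)). The shut fingers are above the pad, so I'll press along the lever's arc.

Emit:
step_arm(rows=[[1, [0, 1, -2], [0, 0, 0]], [1, [0, 1, -4], [0, 0, 0]], [1, [0, 2, -6], [0, 0, 0]], [1, [0, 2, -8], [0, 0, 0]], [1, [0, 2, -8], [0, 0, 0]]])

```text
clock: 9.2
tool_pos: [0.5373, 0.2393, 0.1613]
orientation: [-180.0, 0.0, -100.5]
force: [0.6, -0.8, 1.5]
opening: 0.0004
gripper_force: 0.4
```

Emit:
step_arm(rows=[[1, [0.2, 1, -1.5], [0, 0, 0]], [1, [0.4, 2, -3], [0, 0, 0]], [1, [0.6, 3.5, -5], [0, 0, 0]], [1, [1, 5, -7], [0, 0, 0]], [1, [1, 5, -7], [0, 0, 0]]])

```text
clock: 9.62
tool_pos: [0.5383, 0.2444, 0.1541]
orientation: [180.0, -0.0, -100.5]
force: [1.4, -0.4, 1.2]
opening: 0.0005
gripper_force: 0.6
```

Emit:
step_arm(rows=[[1, [0.2, 1, -2.5], [0, 0, 0]], [1, [0.5, 2.5, -5], [0, 0, 0]], [1, [0.8, 4, -8], [0, 0, 0]], [1, [1.1, 5.5, -11], [0, 0, 0]], [1, [1.4, 7, -14], [0, 0, 0]]])

```text
clock: 10.03
tool_pos: [0.5398, 0.2516, 0.1404]
orientation: [-180.0, 0.0, -100.5]
force: [-0.2, 0.9, 3.3]
opening: 0.0003
gripper_force: 1.3
```

Emit:
step_arm(rows=[[1, [0.2, 1, -2.5], [0, 0, 0]], [1, [0.4, 2, -5], [0, 0, 0]], [1, [0.6, 3, -8], [0, 0, 0]], [1, [0.8, 4, -10], [0, 0, 0]], [1, [0.9, 4.5, -12], [0, 0, 0]]])

```text
clock: 10.45
tool_pos: [0.5407, 0.2559, 0.1284]
orientation: [-180.0, 0.0, -100.5]
force: [-1.3, 3.5, 5.1]
opening: 0.0004
gripper_force: 1.9
```

Emit:
step_arm(rows=[[1, [0.1, 0.5, -1], [0, 0, 0]], [1, [0.2, 1, -2], [0, 0, 0]], [1, [0.2, 1, -3], [0, 0, 0]], [1, [0.2, 1, -4], [0, 0, 0]], [1, [0.2, 1, -4], [0, 0, 0]]])

```text
clock: 10.87
tool_pos: [0.541, 0.2567, 0.1258]
orientation: [-180.0, 0.0, -100.5]
force: [-4.4, 1.4, 12.5]
opening: 0.0003
gripper_force: 6.2
```

At the stop now; hold.

Emit:
step_arm(rows=[[1, [0, 0, 0.5], [0, 0, 0]], [1, [0, 0, 0.5], [0, 0, 0]], [1, [0, 0, 0.5], [0, 0, 0]], [1, [0, 0, 0.5], [0, 0, 0]], [1, [0, 0, 0.5], [0, 0, 0]]])

```text
clock: 11.28
tool_pos: [0.5409, 0.2567, 0.126]
orientation: [-180.0, 0.0, -100.5]
force: [-4.2, 1.8, 9.5]
opening: 0.0004
gripper_force: 4.9
```

Emit:
step_arm(rows=[[1, [0, 0, 0], [0, 0, 0]], [1, [0, 0, 0], [0, 0, 0]], [1, [0, 0, 0], [0, 0, 0]], [1, [0, 0, 0], [0, 0, 0]], [1, [0, 0, 0], [0, 0, 0]]])

```text
clock: 11.7
tool_pos: [0.5409, 0.2567, 0.126]
orientation: [-180.0, 0.0, -100.5]
force: [-3.4, 1.3, 9.4]
opening: 0.0004
gripper_force: 4.9
```

Run:
```python
from h import *
a=ctrl.snapshot("top")[150:225,130:290,::-1];b=ctrl.snapshot("side")[170:250,120:295,::-1]
cv2.imwrite("pics/c5.png",np.vstack([cv2.resize(a,(640,300),interpolation=cv2.INTER_CUBIC),cv2.resize(b,(640,293),interpolation=cv2.INTER_CUBIC)]))
```

```text
(no output)
```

View pics/c5.png

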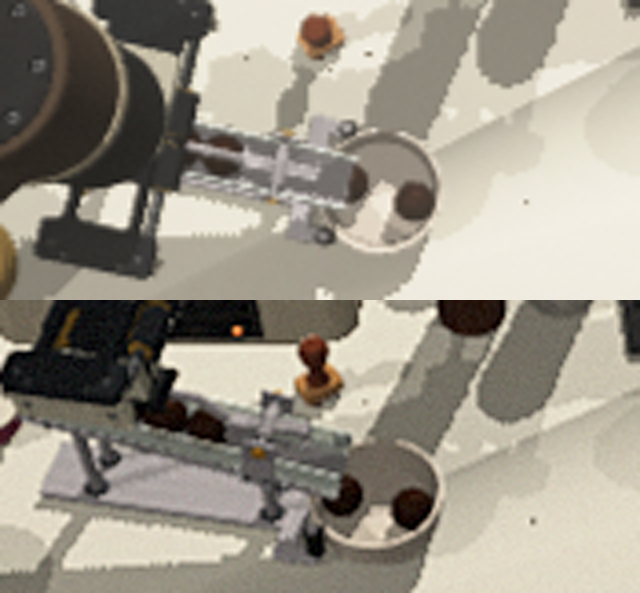

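Two chocolates are in the dish (top crop (355,183) and (413,200)) and the rest are held back. I'll release along the same arc at a moderate speed.

Emit:
step_arm(rows=[[1, [-0.4, -2, 5], [0, 0, 0]], [1, [-0.9, -4.5, 11], [0, 0, 0]], [1, [-1.6, -8, 18], [0, 0, 0]], [1, [-2.4, -12, 25], [0, 0, 0]], [1, [-3, -16, 32], [0, 0, 0]]])

```text
clock: 12.22
tool_pos: [0.5375, 0.2397, 0.1576]
orientation: [180.0, -0.0, -100.6]
force: [-0.0, -0.3, 0.8]
opening: 0.0002
gripper_force: 0.3
```

Emit:
step_arm(rows=[[1, [-0.4, -2, 8], [0, 0, 0]], [1, [-0.4, -2, 20], [0, 0, 0]], [1, [-0.4, -2, 40], [0, 0, 0]], [1, [-0.4, -2, 75], [0, 0, 0]], [1, [-0.4, -2, 110], [0, 0, 0]]])

```text
clock: 12.63
tool_pos: [0.5363, 0.2373, 0.2674]
orientation: [179.9, -0.2, -100.6]
force: [1.0, 0.1, 0.5]
opening: 0.0004
gripper_force: 0.0
```

Emit:
step_arm(rows=[[1, [-12, 36, 0], [0, 0, 0]], [1, [-24, 72, 0], [0, 0, 0]], [1, [-36, 108, 0], [0, 0, 0]], [1, [-48, 144, 0], [0, 0, 0]], [1, [-60, 180, 0], [0, 0, 0]]])

```text
clock: 13.05
tool_pos: [0.4764, 0.4193, 0.2674]
orientation: [180.0, -0.0, -100.6]
force: [0.6, 0.6, -0.8]
opening: 0.0005
gripper_force: 0.0
```

Emit:
step_arm(rows=[[1, [0, 0, 0], [0, 0, 0]], [1, [0, 0, 0], [0, 0, 0]], [1, [0, 0, 0], [0, 0, 0]], [1, [0, 0, 0], [0, 0, 0]], [1, [0, 0, 0], [0, 0, 0]]])

```text
clock: 13.47
tool_pos: [0.4779, 0.4174, 0.2673]
orientation: [-180.0, -0.0, -100.6]
force: [-0.3, -0.7, -0.6]
opening: 0.0004
gripper_force: 0.0
```

Run:
```python
from h import *
a=ctrl.snapshot("top")[150:225,130:290,::-1];b=ctrl.snapshot("side")[170:250,120:295,::-1]
cv2.imwrite("pics/c6.png",np.vstack([cv2.resize(a,(640,300),interpolation=cv2.INTER_CUBIC),cv2.resize(b,(640,293),interpolation=cv2.INTER_CUBIC)]))
```

```text
(no output)
```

View pics/c6.png

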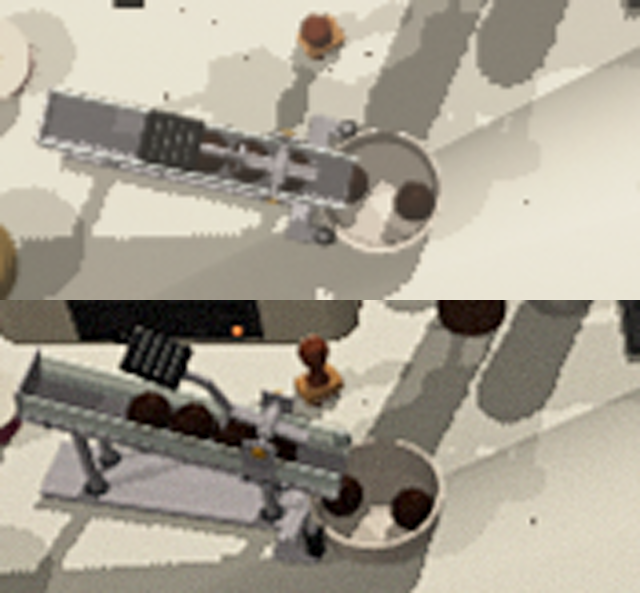

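Two chocolates are in the dish, four are held behind the shut gate, the lever is back at rest, and the arm is clear of everything.

```bash
python3 -c "
from plant import ctrl
print(ctrl.close_job())"
```

```text
the job is handed in; nothing more can be done
None
```

Job handed in at about 13.5 s: the dish sits against both rests with two chocolates in it, the other four are behind the shut gate, and the robot was clear of everything.

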